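# Close the ware carrier with its keeper bar

## Task

The sample pots are loaded, so close the front of the plywood carrier with its loose wooden keeper bar: push the bar's steel fork gently home on the headed pin while the bar still stands well open, then swing the bar round the pin, keeping the fork lightly pressed on it all the way, until the round end snaps in behind the roller catch. Leave the bar lying flat across the front, and do not force anything (keep the force on the pin and the catch under about 15 newtons) or disturb the pots and the things around.

Things in the scene. Friction and masses are not known exactly. Their poses are not given: they have to be found in the camera images.
- keeper_bar: Loose wooden bar lying on the board, 18 mm thick, 30 mm high, 0.13 to 0.26 kg, with an adjustable steel fork at its -x end. Origin: on its underside, 115 mm from bar_end. x runs from the fork to the round end, z up. Two black rubber bumpers (26 mm long, 8 mm proud) on its inner, -y side at x = -40 and +78 mm. Grip the plain wood across the 18 mm, about x = -20 to +60 mm.
- fork_mean (a point): Point of the bar at x = -115 mm, 15 mm above its underside: the MEAN place of the fork seat, where the pin's axis lies with the fork home. The fork is screwed on through slots and firmly clamped up to 6 mm nearer or farther along the bar; its true place is not measured. Open steel V, 90 degrees, 36 mm wide, 6 to 26 mm above the underside, prong tips 6 mm beyond its seat.
- bar_end (a point): Axis of the bar's plain round end (radius 9 mm, upright), 115 mm from the bar's origin along +x, 15 mm above its underside.
- carrier: Fixed plywood tray, base 128 mm deep (x), y from -140 to +172 mm, 12 mm thick, front (-x) open. Origin: underside, mid-depth. Closed, the bar lies flat on the base along the line x = -42 mm, its x axis along the carrier's +y, bumpers to the pots. It swings in from the front, round end moving from -x to +x. Walls 46 mm above the base; middle bay empty, so a finger fits behind the bar's middle.
- line_end (a point): Point fixed on the carrier at (-42, +115, 27) mm: where bar_end lies with the bar closed, give or take 6 mm along the line by the fork's setting. A rubber buffer on the front edge of the carrier's left wall, 9 mm behind this line (face at carrier x = -33 mm), stops the bar there.
- pin: Fixed steel pin on the carrier's base, at carrier (-42, -115) mm: shaft 12 mm diameter; head 19 mm diameter, its underside 44 mm above the base; foot washer 24 mm wide, 2.5 mm high. Origin: on the axis at the base's top face. The fork slides on from the side, under the head.
- roller: White roller of the catch, 20 mm diameter, axis upright, 7 to 23 mm above the base, at carrier (-51.5, +125.5) mm when out. Origin on its axis at the base's top face. It turns freely and moves with the bolt. The bar's round end pushes it back 2.5 to 14.5 mm (by the fork's setting), most when bar_end is 9.5 mm short of its line; then it springs out in front of the round end.
- bolt (a joint): Travel of the roller catch's sprung bolt along the carrier's +y: 0 = fully out, limit 0.016 m. Spring 3 N at 0, 0.1 N more per mm. With the bar home it rests between 0 and 0.012 by the fork's setting, pressing the bar lightly against buffer and pin.
- mini_pot_0: Small tapered terracotta sample pot, 58 mm wide, 55 mm high, loose in the carrier's right (-y) bay; origin under its centre.
- mini_pot_5: Small pale rounded sample pot, 58 mm wide, 46 mm high, loose in the carrier's left (+y) bay; origin under its centre.
- label_roll: Roll of white labels, 64 mm wide, 40 mm high, a loose bystander on the board to the left; origin under its centre.
- stamp: Small wooden hand stamp, 28 x 34 mm, 62 mm high, a loose bystander left of the carrier's front; origin under its centre.

How it is judged:
By the outcome, as a careful person would: the job done as asked, in the order asked, and still so for the second after the job is handed in, with the robot touching nothing.
It also fails if it takes over 64 s, if anything falls off the work surface, if the arm or the gripper's body presses on something with over 40 N, if the wrist force passes 120 N, or if a joint passes its speed limit or range.

## Robot

A 6-joint arm with a two-finger parallel gripper is mounted at the origin on a cart in front of the work surface, level with it; the furniture and walls round the work are solid. World frame = base frame: x ahead of the robot, y to its left, z up, the work surface at z = 0. Lengths are in m, angles in rad, forces in N, time in s.
With the tool pointing down it reaches from about 0.35 to 0.95 m from the base axis. Payload 17.4 kg.
Tool frame: the origin (TCP) lies midway between the tips of the shut fingers; the grasp point (between the pads) lies manip.grip_point_offset behind it (manip.grip_point_offset is the distance from the TCP to the grasp point, in m); z points along the fingers, y is the line along which they close (so a half turn about z gives the same grasp; the last joint's range is limited). The gripper opens to 93 mm and grips with 3 to 60 N. Pads are 15 mm wide; open, the fingers measure 128 mm over their backs; the gripper's body (75 mm by 188 mm) begins 65 mm behind the grasp point.
Start: joints at [1.171, 0.116, 1.442, -0, 1.584, -0.038], TCP at [0.239, 0.631, 0.179] pointing down, gripper open.
Joint ranges: [-2.83, 2.83], [-0.83, 2.19], [0.07, 2.5], [-1.14, 4.28], [0.01, 3], [-2.97, 2.97]. Speed limits (rad/s): [1.89, 1.89, 2.22, 3.14, 3.14, 3.14].

## Interface

Orientations are given as [roll, pitch, yaw] about the fixed x, y, z axes, in that order (R = Rz(yaw) Ry(pitch) Rx(roll)).
In Python, from plant import manip gives the robot as it stands.
- The arm moves only by the tool apply_moves, never from a script. Its argument "targets" is a list of rows, each a list of 7 numbers: the opening, from -1 (shut) to 1 (fully open), then the shift along the tool's x, y, z in m, then the turn, a rotation vector about the tool's x, y, z in degrees. In form: [[grip, tx, ty, tz, ax, ay, az], ...]. A call has 1 to 12 rows; each row is the pose to reach, as a shift and turn from the pose commanded when the call began, along the tool's axes at that moment; what a row does not reach only later rows make up. A row lasts 1/8 s, in which the tool goes at most 62.5 mm and 10.7 degrees, less where a joint would pass 70% of its speed; a pose out of reach is approached as far as the arm can. A call with a gripper value outside its range is refused whole. The fingers move at their own pace and stop on an object; "newtons" is the grip in N (left out, the last holds). Time passes only in rows, so rows that repeat a pose let the fingers close. It gives the time, the measured TCP pose, the force, the opening and the grip force at its end, in the units of the state.
- manip.observe(): the state, without advancing time (a new reading comes with each control period).
- manip.get_image(name): name is "side" or "top"; returns a dict with "img" (420x560x3 uint8, red, green, blue), "fx", "fy", "cx", "cy" (pixels), "pose" (4x4, takes a point from camera to world coordinates). Camera axes: x right, y up, looking along -z (the intrinsics and any distortion apply to the point x, -y, -z); pixel columns grow to the right and rows downward; lengths in m; the calibration is good to about 2 mm. A picture is of the moment at which its call begins. There is no depth.
- manip.close_job(): hands the job in; it is judged then, once.
The state is a dict: "t": time; "q": joint angles; "joint_velocities": joint speeds; "tau": joint torques, N m; "eef_pos": TCP position; "tool_rot": TCP orientation; "force": force on the tool from outside, world axes, zero at the start; "ft_torque": the same for the moment, N m; "gripper_width": finger opening in m; "gripper_force": force on a finger pad.
Only numpy, scipy, OpenCV 4.12 (cv2) and the standard library are available. Lean on these libraries where they do the work, as an engineer would, in place of code of your own. Each camera call takes 0.05 s, during which the arm holds its last target. There are 200 camera calls.

## Working session

There is one attempt and no reset: what is moved stays moved. The work goes in short steps, Python scripts to look and compute and a tool call to move; the robot and the scene stay as the last step left them, time stands still between calls to the robot, and variables do not carry over. Pictures are saved under pics/ and viewed, at most 10 in all, crops included, and the job is handed in when it is done.

Besides the shell and the picture viewer there is one more tool, called after "Emit:" as name(argument=value, ...) on one line, values as JSON. apply_moves: Moves the arm, as the interface text tells. Its arguments: {"type":"object","properties":{"targets":{"type":"array","items":{"type":"array","items":{"type":"number"}}},"newtons":{"type":"number"}},"required":["targets"]}

```bash
ls; mkdir -p pics; python3 - <<'E'
from plant import manip
import cv2
print(manip.observe(), manip.grip_point_offset)
for n in("top","side"):
    d=manip.get_image(n); cv2.imwrite(f"pics/{n}0.png",cv2.resize(d["img"][:,:,::-1],(784,588),interpolation=cv2.INTER_CUBIC))
    print(n,{k:v for k,v in d.items() if k!="img"})
E
```

```text
pics
{'t': 0.0, 'q': array([ 1.17121669e+00,  1.16491154e-01,  1.44224182e+00,  4.62742193e-06,
        1.58400165e+00, -3.78117228e-02]), 'joint_velocities': array([ 0.00024138, -0.00031273, -0.00146295, -0.00029014, -0.00235923,
        0.00015737]), 'tau': array([ 1.22399590e-03, -7.21224403e+01, -6.22615528e+01,  7.80634233e-02,
        2.33912637e-02, -3.24124198e-05]), 'eef_pos': array([0.23882158, 0.63108036, 0.17791628]), 'tool_rot': array([-3.14045168e+00, -4.77933073e-05,  2.77982477e+00]), 'force': array([ 0.56026455,  0.42137797, -0.48958154]), 'ft_torque': array([ 0.05677854, -0.02620179,  0.05363935]), 'gripper_force': 0.0, 'gripper_width': 0.0928146312193482} 0.0188
top {'fx': 393.26490711446166, 'fy': 393.26490711446166, 'cx': 279.0437907308907, 'cy': 210.95914835912967, 'pose': array([[ 0.02256343,  0.99638941, -0.08184765,  0.51316161],
       [-0.9993691 ,  0.02023315, -0.02918958,  0.03532001],
       [-0.02742815,  0.08245463,  0.99621731,  0.89136425],
       [ 0.        ,  0.        ,  0.        ,  1.        ]])}
side {'fx': 417.0168875129133, 'fy': 417.0168875129133, 'cx': 276.5550011675118, 'cy': 213.49535779668167, 'pose': array([[-0.97295074,  0.11904557, -0.19797731,  0.44702018],
       [-0.23017382, -0.42659297,  0.87466476,  0.79299602],
       [ 0.01966924,  0.89657492,  0.44245512,  0.41764697],
       [ 0.        ,  0.        ,  0.        ,  1.        ]])}
```

View pics/top0.png

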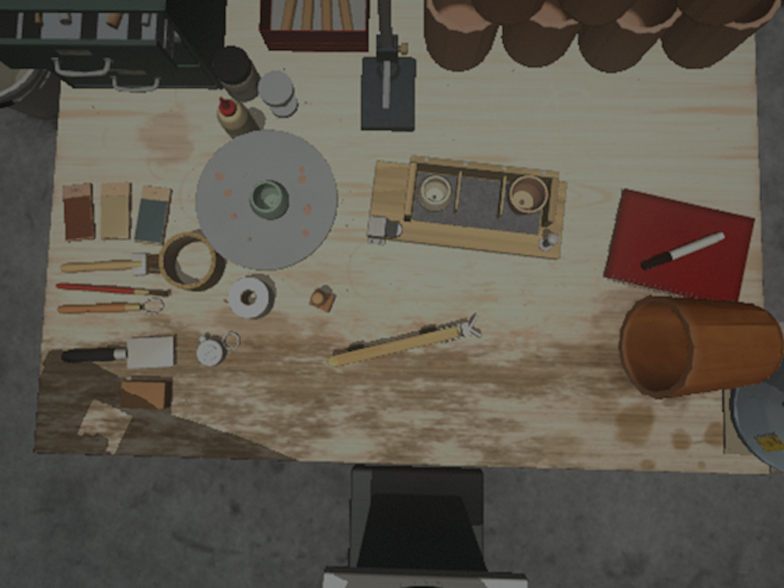

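View pics/side0.png

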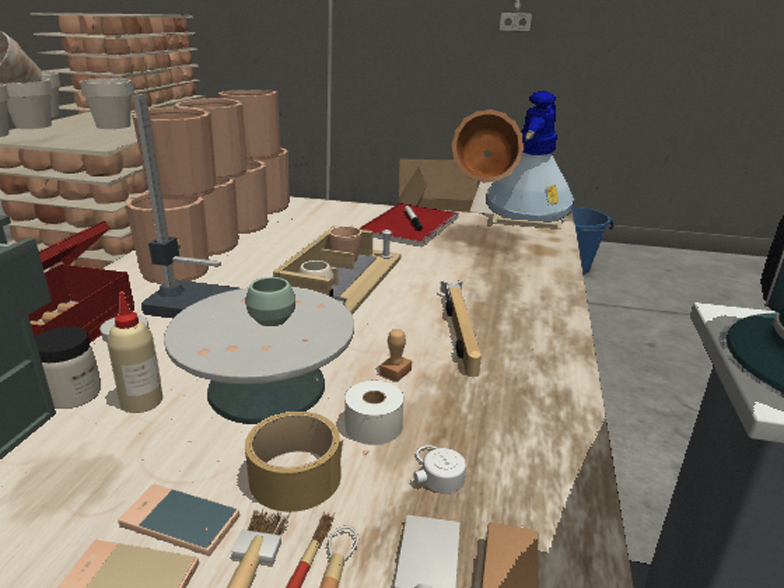

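The top view shows the bar from its fork at about (472,328) to its round end at (332,362), with the bumpers facing the carrier. The pin is near (548,238) and the roller near (393,230). I'll zoom in on both views.

```bash
python3 - <<'E'
from plant import manip
import cv2
for n,(a,b,c,e,s) in {"top":(230,410,105,270,3.6),"side":(190,350,155,275,4.9)}.items():
    d=manip.get_image(n)["img"][c:e,a:b,::-1]
    cv2.imwrite(f"pics/{n}1.png",cv2.resize(cv2.convertScaleAbs(d,alpha=1.5),None,fx=s,fy=s,interpolation=cv2.INTER_CUBIC))
E
```

```text
(no output)
```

View pics/top1.png

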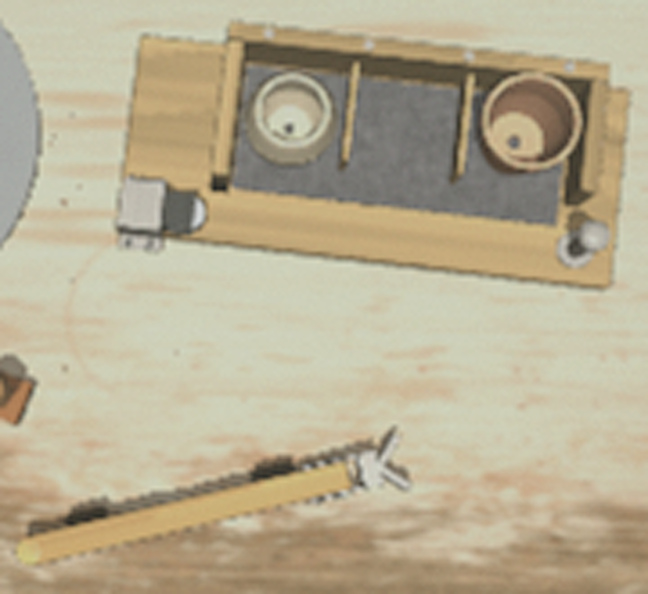

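View pics/side1.png

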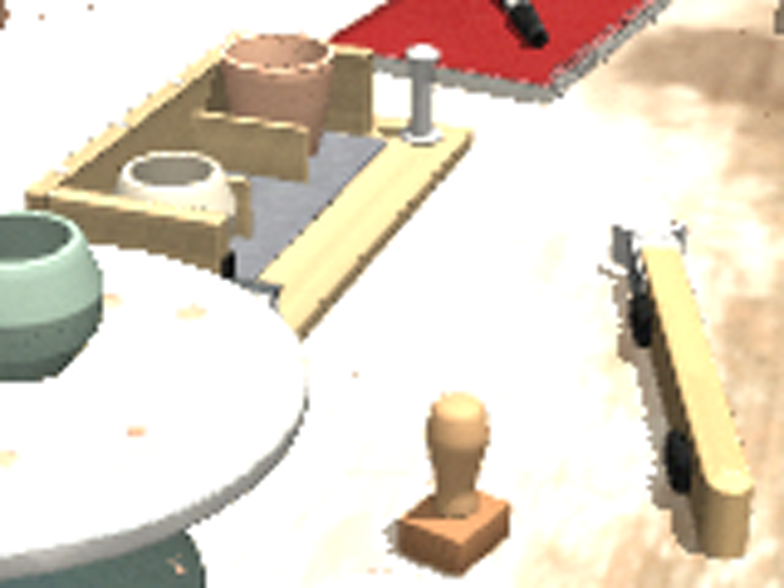

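The zoomed top view shows the base corners at (139,35), (630,88) and (612,288), the pin foot at (575,248) and its head at (594,232). The bar's round end is at (32,549) and its fork root at about (352,472). The side view puts the pin foot at (422,134), the base's front-right corner at (472,128) and the bar's round end near (723,478).

```bash
cat > h.py <<'E'
import numpy as np
from plant import manip
from scipy.optimize import least_squares
CAM={}
def cam(n):
    if n not in CAM: CAM[n]=manip.get_image(n)
    return CAM[n]
def ray(n,u,v):
    d=cam(n);P=d["pose"]
    r=P[:3,:3]@np.array([(u-d["cx"])/d["fx"],-(v-d["cy"])/d["fy"],-1]);return P[:3,3],r
def at(n,u,v,z):
    o,r=ray(n,u,v);return (o+r*(z-o[2])/r[2])[:2]
def T(u,v,z): return at("top",230+u/3.6-.4,105+v/3.6-.4,z)
def S(u,v,z): return at("side",190+u/4.9-.4,155+v/4.9-.4,z)
def fit(loc,w):
    loc=np.array(loc);w=np.array(w)
    def f(p):
        c,s=np.cos(p[2]),np.sin(p[2]);return (loc@np.array([[c,s],[-s,c]])+p[:2]-w)
    r=least_squares(lambda p:f(p).ravel(),[.6,0,0]);return r.x,f(r.x)
E
python3 - <<'E'
from h import *
np.set_printoptions(precision=4,suppress=True)
z=.012
loc=[(.064,.172),(.064,-.140),(-.064,-.140),(-.042,-.115)]
w=[T(139,35,z),T(630,88,z),T(612,288,z),T(576,247,.0145)]
p,r=fit(loc,w);print("carrier top",p,np.degrees(p[2]),"res mm",r*1e3)
sl=[S(472,128,z),S(422,134,.0145)]
c,s=np.cos(p[2]),np.sin(p[2]);R=np.array([[c,-s],[s,c]])
for l in [(-.064,-.14),(-.042,-.115),(-.0515,.1255),(-.042,.115)]: print(l,R@l+p[:2])
print("side corner,pin",sl,"pinhead side/top",S(423,52,.059),T(594,232,.059))
a=T(32,549,.03);b1=T(352,487,.03);b2=T(346,459,.03);e1=T(34,563,.03);e2=T(26,538,.03)
print("bar end",a,S(723,478,.03),"root",b1,b2,(b1+b2)/2,S(664,248,.03),"edges",e1,e2)
print("fork seat",T(376,468,.026),"tips",T(395,430,.026),T(408,487,.026), S(620,228,.026),S(684,228,.026))
for A,B in((a,(b1+b2)/2),(e1,b1),(e2,b2)): d=B-A;print(np.degrees(np.arctan2(-d[1],-d[0])),np.linalg.norm(d))
print("stamp",T(8,395,.02),S(455,520,.02),T(10,370,.06))
E
```

```text
carrier top [ 0.7272 -0.074  -0.0949] -5.435575496623757 res mm [[-0.0123  0.216 ]
 [ 0.4231 -0.4513]
 [ 0.126   0.13  ]
 [-0.5368  0.1053]]
(-0.064, -0.14) [ 0.6502 -0.2073]
(-0.042, -0.115) [ 0.6745 -0.1845]
(-0.0515, 0.1255) [0.6878 0.0558]
(-0.042, 0.115) [0.6963 0.0445]
side corner,pin [array([ 0.6495, -0.2042]), array([ 0.6718, -0.1824])] pinhead side/top [ 0.6728 -0.1852] [ 0.6759 -0.184 ]
bar end [0.4811 0.1468] [0.4808 0.1489] root [ 0.5229 -0.0462] [ 0.5397 -0.0423] [ 0.5313 -0.0442] [ 0.5269 -0.0422] edges [0.4727 0.1454] [0.4876 0.1507]
fork seat [ 0.5348 -0.0609] tips [ 0.5582 -0.0722] [ 0.5237 -0.0804] [ 0.5503 -0.0671] [ 0.5216 -0.0752]
104.73252853894665 0.19758234182299408
104.6939431214523 0.19800218189093888
105.11065407400574 0.1999409887660724
stamp [0.5751 0.166 ] [0.5719 0.1863] [0.5871 0.1593]
```

```bash
cat >> h.py <<'E'
from scipy.spatial.transform import Rotation as Ro
def row(pos,yaw,base=None,baserot=None):
    "tool-frame shift (mm) and turn (deg) from base pose to world pos/yaw (deg), tool down"
    o=manip.observe(); R0=Ro.from_euler("xyz",o["tool_rot"] if baserot is None else baserot)
    b=o["eef_pos"] if base is None else np.array(base)
    R1=Ro.from_euler("xyz",[np.pi,0,np.radians(yaw)])
    return np.round(R0.inv().apply(np.array(pos)-b)*1e3,1), np.round((R0.inv()*R1).as_rotvec(degrees=True),2)
def st():
    o=manip.observe(); print("t%.2f"%o["t"],"pos",np.round(o["eef_pos"]*1e3,1),"yaw %.2f"%np.degrees(o["tool_rot"][2]),"F",np.round(o["force"],1),"M",np.round(o["ft_torque"],2),"w %.1f gf %.1f"%(o["gripper_width"]*1e3,o["gripper_force"]))
E
python3 - <<'E'
from h import *
print(row([.5117,.0315,.12],104.8))
E
```

```text
(array([-467.4, -464.3,   58.6]), array([-2.000e-02,  1.000e-02,  5.447e+01]))
```

Emit:
apply_moves(targets=[[1,-0.4674,-0.4643,0.0586,0,0,54.5],[1,-0.4674,-0.4643,0.0586,0,0,54.5],[1,-0.4674,-0.4643,0.0586,0,0,54.5],[1,-0.4674,-0.4643,0.0586,0,0,54.5],[1,-0.4674,-0.4643,0.0586,0,0,54.5],[1,-0.4674,-0.4643,0.0586,0,0,54.5],[1,-0.4674,-0.4643,0.0586,0,0,54.5],[1,-0.4674,-0.4643,0.0586,0,0,54.5],[1,-0.4674,-0.4643,0.0586,0,0,54.5],[1,-0.4674,-0.4643,0.0586,0,0,54.5],[1,-0.4674,-0.4643,0.0586,0,0,54.5],[1,-0.4674,-0.4643,0.0586,0,0,54.5]])

```text
t: 1.8
eef_pos: [0.5121, 0.0296, 0.1196]
tool_rot: [-3.141, 0.0, 1.825]
force: [0.5, 0.9, -0.1]
gripper_width: 0.093
gripper_force: 0.0
```

Emit:
apply_moves(targets=[[1,0,0,0.06,0,0,0],[1,0,0,0.1,0,0,0],[1,0,0,0.113,0,0,0],[1,0,0,0.113,0,0,0],[-1,0,0,0.113,0,0,0],[-1,0,0,0.113,0,0,0],[-1,0,0,0.113,0,0,0],[-1,0,0,0.113,0,0,0],[-1,0,0,0.113,0,0,0],[-1,0,0,0.113,0,0,0]], newtons=25)

```text
t: 3.05
eef_pos: [0.5117, 0.0316, 0.007]
tool_rot: [-3.141, -0.0, 1.829]
force: [0.4, -0.1, 0.6]
gripper_width: 0.0376
gripper_force: 0.0
```

```bash
python3 -c "
from h import *
st()"
```

```text
t3.05 pos [511.7  31.6   7. ] yaw 104.77 F [ 0.4 -0.1  0.6] M [-0.04  0.05 -0.03] w 37.6 gf 0.0
```

Emit:
apply_moves(targets=[[-1,0,0,0,0,0,0],[-1,0,0,0,0,0,0],[-1,0,0,0,0,0,0],[-1,0,0,0,0,0,0],[-1,0,0,0,0,0,0],[-1,0,0,0,0,0,0]])

```text
t: 3.8
eef_pos: [0.5117, 0.0316, 0.0071]
tool_rot: [3.142, 0.0, 1.829]
force: [-0.2, 0.1, 1.1]
gripper_width: 0.0005
gripper_force: 0.0
```

```bash
python3 -c "
from h import *
st()"
```

```text
t3.80 pos [511.7  31.6   7.1] yaw 104.77 F [-0.2  0.1  1.1] M [-0.05  0.11  0.  ] w 0.5 gf 0.0
```

```bash
python3 - <<'E'
from plant import manip
import cv2,numpy as np
a=manip.get_image("top")["img"][150:290,200:420,::-1];b=manip.get_image("side")["img"][180:320,230:450,::-1]
cv2.imwrite("pics/c2.png",cv2.convertScaleAbs(cv2.resize(np.hstack([a,b]),(800,255),interpolation=cv2.INTER_CUBIC),alpha=1.4))
E
```

```text
(no output)
```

View pics/c2.png

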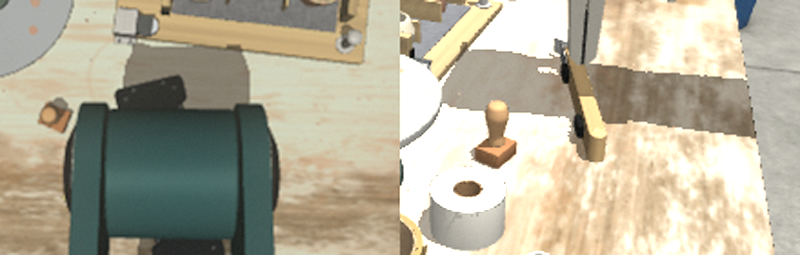

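```bash
python3 - <<'E'
from plant import manip
import cv2,numpy as np
b=manip.get_image("side")["img"][150:290,260:400,::-1]
cv2.imwrite("pics/c3.png",cv2.convertScaleAbs(cv2.resize(b,(588,588),interpolation=cv2.INTER_CUBIC),alpha=1.2))
o=manip.observe();print(o)
E
```

```text
{'t': 3.95, 'q': array([ 1.20059334e-02, -1.40274560e-01,  1.98012463e+00,  3.74218059e-06,
        1.30172804e+00, -2.45837540e-01]), 'joint_velocities': array([ 5.00620871e-04,  1.80617481e-03, -1.84207877e-04, -1.06795772e-03,
        2.67330698e-04,  5.76552823e-05]), 'tau': array([ 7.27869901e-04, -4.58929861e+01, -5.77478385e+01,  6.99934876e-02,
        3.40663805e-02, -5.13378370e-05]), 'eef_pos': array([0.51173465, 0.03164722, 0.00706846]), 'tool_rot': array([3.14157768e+00, 3.80420730e-08, 1.82863881e+00]), 'force': array([ 0.50771437, -0.0563982 ,  0.20173396]), 'ft_torque': array([-0.07680416,  0.0602492 ,  0.03265343]), 'gripper_force': 0.0, 'gripper_width': 0.0005479561446293582}
```

View pics/c3.png

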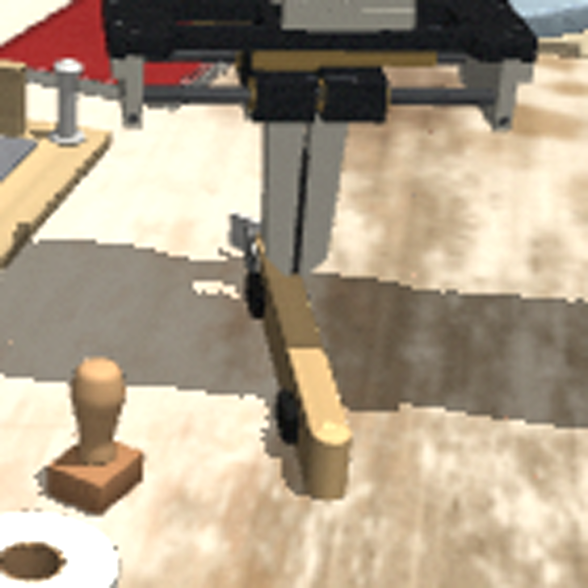

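```bash
python3 - <<'E'
from h import *
def proj(n,p):
    d=cam(n);P=d["pose"];q=P[:3,:3].T@(np.array(p)-P[:3,3]);return d["cx"]+d["fx"]*q[0]/-q[2],d["cy"]+d["fy"]*q[1]/q[2]
for z in(.007,.03,.05): u,v=proj("side",[.5117,.0316,z]);print(z,u,v,"crop",(u-260)*4.2,(v-150)*4.2)
for s in(-1,0,1):
  p=np.array([.5104,.0363])+s*.115*np.array([np.cos(1.829),np.sin(1.829)]);u,v=proj("side",[*p,.03]);print("bar",s,(u-260)*4.2,(v-150)*4.2)
E
```

```text
0.007 327.0769798581149 230.7824020949737 crop 281.7233154040826 339.2860887988895
0.03 327.90351245183564 220.87578299034968 crop 285.19475229770967 297.6782885594687
0.05 328.6384873437296 212.06655228272666 crop 288.2816468436643 260.679519587452
bar -1 257.60700867701576 204.44714990134835
bar 0 286.6873710821986 302.3101006685377
bar 1 323.83710856410676 427.3285883871792
```

The gripper shut to 0.5 mm with the bar unmoved. In the side crop the tips appear near (300,272), above the bar, where I'd expect about (282,339). I'll lift straight up and compare frames to find out where the tips really are.

```bash
python3 - <<'E'
from plant import manip
import cv2
cv2.imwrite("pics/s_a.png",manip.get_image("side")["img"][:,:,::-1])
E
```

Emit:
apply_moves(targets=[[-1,0,0,-0.03,0,0,0],[-1,0,0,-0.05,0,0,0],[-1,0,0,-0.05,0,0,0]])

```text
t: 4.42
eef_pos: [0.5126, 0.0316, 0.0586]
tool_rot: [3.139, 0.001, 1.829]
force: [-0.1, 0.0, 0.4]
gripper_width: 0.0003
gripper_force: 0.0
```

```bash
python3 - <<'E'
from h import *
import cv2
st()
b=cam("side")["img"][:,:,::-1].copy();cv2.imwrite("pics/s_b.png",b)
a=cv2.imread("pics/s_a.png")
f=lambda i:cv2.resize(i[160:250,295:360],(390,540),interpolation=cv2.INTER_NEAREST)
cv2.imwrite("pics/c4.png",cv2.convertScaleAbs(np.hstack([f(a),f(b)]),alpha=1.2))
def proj(n,p):
    d=cam(n);P=d["pose"];q=P[:3,:3].T@(np.array(p)-P[:3,3]);return d["cx"]+d["fx"]*q[0]/-q[2],d["cy"]+d["fy"]*q[1]/q[2]
p=manip.observe()["eef_pos"];u,v=proj("side",p);print("expected tip in right panel",(u-295)*6+390,(v-160)*6)
E
```

```text
t4.42 pos [512.6  31.6  58.6] yaw 104.77 F [-0.1  0.   0.4] M [-0.12  0.04 -0.02] w 0.3 gf 0.0
expected tip in right panel 592.5477360962642 292.95876668014523
```

View pics/c4.png

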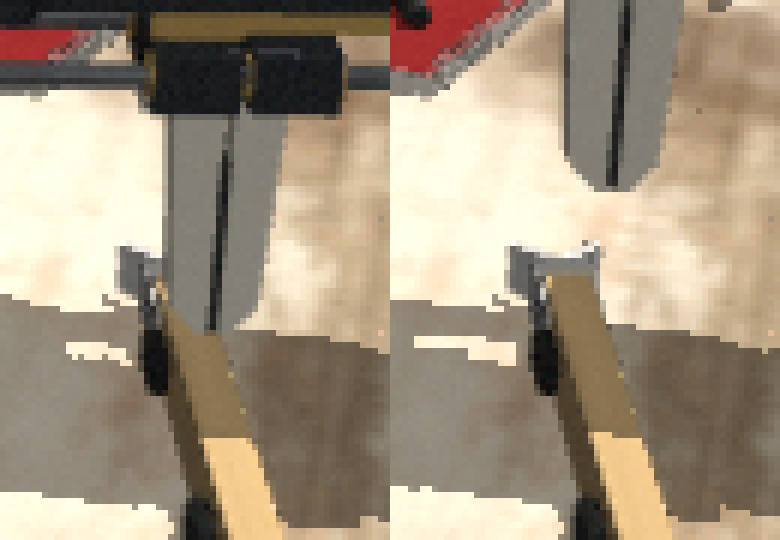

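The left panel shows the shut tips at about (212,333), directly over the bar. The right panel shows them at (612,190), where (592,293) was expected. The tips are therefore roughly 35–40 mm higher than the reported z, and the scale of the motion (0.46 px/mm) agrees. I'll check by gently touching the bare board beside the bar.

Emit:
apply_moves(targets=[[-1,0,-0.05,0,0,0,0],[-1,0,-0.05,0.04,0,0,0],[-1,0,-0.05,0.06,0,0,0],[-1,0,-0.05,0.07,0,0,0],[-1,0,-0.05,0.075,0,0,0],[-1,0,-0.05,0.075,0,0,0]])

```text
t: 5.22
eef_pos: [0.4635, 0.0189, -0.0179]
tool_rot: [-3.141, -0.0, 1.829]
force: [0.2, -0.0, 0.2]
gripper_width: 0.0002
gripper_force: 0.0
```

```bash
python3 - <<'E'
from h import *
import cv2
st()
b=cam("side")["img"][:,:,::-1].copy()
t=cam("top")["img"][:,:,::-1]
f=lambda i:cv2.resize(i,(400,520),interpolation=cv2.INTER_CUBIC)
cv2.imwrite("pics/c5.png",cv2.convertScaleAbs(np.hstack([f(b[160:264,290:370]),f(t[100:360,180:380])]),alpha=1.2))
E
```

```text
t5.22 pos [463.5  18.9 -17.9] yaw 104.77 F [ 0.2 -0.   0.2] M [-0.1   0.07 -0.04] w 0.2 gf 0.0
```

View pics/c5.png

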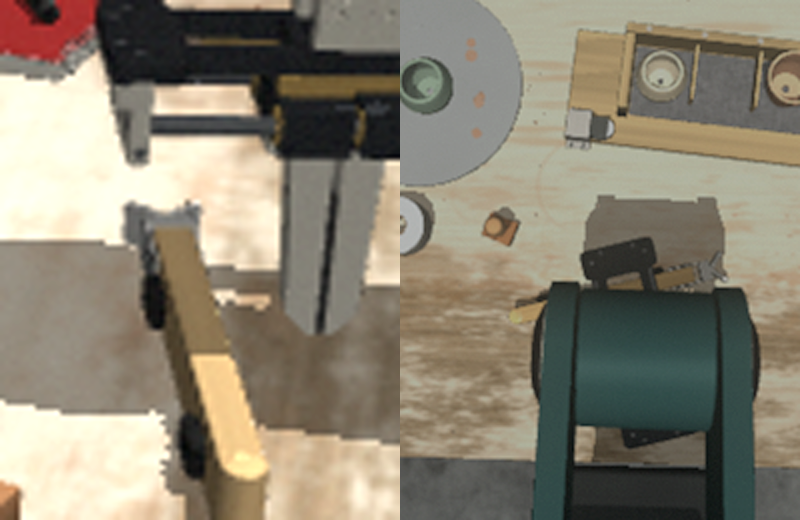

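The report says z = -18 mm with no contact, so the TCP readout really is offset in z. The tip pixel is (354,226.6). I'll lower slowly until it touches.

Emit:
apply_moves(targets=[[-1,0,0,0.006,0,0,0],[-1,0,0,0.01,0,0,0],[-1,0,0,0.012,0,0,0],[-1,0,0,0.012,0,0,0]])

```text
t: 5.82
eef_pos: [0.4633, 0.0189, -0.0301]
tool_rot: [-3.141, -0.0, 1.829]
force: [-0.4, 0.4, -0.6]
gripper_width: 0.0005
gripper_force: 0.0
```

```bash
python3 - <<'E'
from h import *
st()
for d in(.03,.034,.038,.042): print(d,at("side",354-.4,226.6-.4,-.0179+d), at("side",332-.4,191.7-.4,.0586+d),at("side",330.3-.4,215.5-.4,.007+d))
E
```

```text
t5.83 pos [463.3  18.9 -30.1] yaw 104.77 F [-0.4  0.4 -0.6] M [-0.1   0.06 -0.01] w 0.5 gf 0.0
0.03 [0.45971832 0.00633047] [0.51069732 0.01451268] [0.50974085 0.0182329 ]
0.034 [0.45959307 0.01408952] [0.50992324 0.02397618] [0.50908176 0.02637444]
0.038 [0.45946783 0.02184858] [0.50914916 0.03343967] [0.50842266 0.03451598]
0.042 [0.45934258 0.02960764] [0.50837508 0.04290316] [0.50776357 0.04265752]
```

Emit:
apply_moves(targets=[[-1,0,0,0.002,0,0,0],[-1,0,0,0.003,0,0,0],[-1,0,0,0.004,0,0,0],[-1,0,0,0.004,0,0,0]])

```text
t: 6.38
eef_pos: [0.4633, 0.0189, -0.034]
tool_rot: [-3.142, -0.0, 1.829]
force: [-0.7, 0.4, -1.3]
gripper_width: 0.0004
gripper_force: 0.0
```

```bash
python3 - <<'E'
from h import *
st()
E
```

```text
t6.38 pos [463.3  18.9 -34. ] yaw 104.77 F [-0.7  0.4 -1.3] M [-0.04  0.06  0.  ] w 0.4 gf 0.0
```

Emit:
apply_moves(targets=[[-1,0,0,0.001,0,0,0],[-1,0,0,0.002,0,0,0],[-1,0,0,0.003,0,0,0],[-1,0,0,0.003,0,0,0]])

```text
t: 6.88
eef_pos: [0.4633, 0.0189, -0.0371]
tool_rot: [-3.141, -0.0, 1.829]
force: [-1.1, -0.1, 0.1]
gripper_width: 0.0002
gripper_force: 0.0
```

```bash
python3 - <<'E'
from h import *
st()
E
```

```text
t6.88 pos [463.3  18.9 -37.1] yaw 104.77 F [-1.1 -0.1  0.1] M [-0.1   0.07  0.01] w 0.2 gf 0.0
```

Emit:
apply_moves(targets=[[-1,0,0,0.001,0,0,0],[-1,0,0,0.002,0,0,0],[-1,0,0,0.002,0,0,0]])

```text
t: 7.25
eef_pos: [0.4633, 0.0189, -0.039]
tool_rot: [-3.141, -0.0, 1.829]
force: [0.8, 0.2, 0.7]
gripper_width: 0.0005
gripper_force: 0.0
```

```bash
python3 - <<'E'
from h import *
st()
import cv2
cv2.imwrite("pics/s_c.png",cam("side")["img"][:,:,::-1])
E
```

```text
t7.25 pos [463.3  18.9 -39. ] yaw 104.77 F [0.8 0.2 0.7] M [-0.    0.02  0.04] w 0.5 gf 0.0
```

Emit:
apply_moves(targets=[[-1,0,0,0.001,0,0,0],[-1,0,0,0.002,0,0,0],[-1,0,0,0.002,0,0,0]])

```text
t: 7.68
eef_pos: [0.4635, 0.0189, -0.0398]
tool_rot: [-3.141, 0.0, 1.829]
force: [-9.8, -0.9, 17.8]
gripper_width: 0.0006
gripper_force: 9.1
```

```bash
python3 - <<'E'
from h import *
st()
E
```

```text
t7.67 pos [463.5  18.9 -39.8] yaw 104.77 F [-9.8 -0.9 17.8] M [-0.07  1.85  0.  ] w 0.6 gf 9.1
```

The board contact is at a reported z of -39.5 mm, so true z is the reported value plus 39.5 mm. The xy readings agree to about 2 mm. Now the real grasp.

Emit:
apply_moves(targets=[[-1,0,0,-0.04,0,0,0],[0.3,0,0,-0.065,0,0,0],[0.3,0,0.052,-0.065,0,0,0],[0.3,0,0.052,-0.065,0,0,0],[0.3,0,0.052,-0.065,0,0,0],[0.3,0,0.052,-0.065,0,0,0],[0.3,0,0.052,-0.065,0,0,0]])

```text
t: 8.55
eef_pos: [0.5133, 0.032, 0.0242]
tool_rot: [3.141, 0.0, 1.828]
force: [0.4, 0.1, -0.7]
gripper_width: 0.0559
gripper_force: 0.0
```

```bash
python3 - <<'E'
from h import *
st()
E
```

```text
t8.55 pos [513.3  32.   24.2] yaw 104.76 F [ 0.4  0.1 -0.7] M [-0.05  0.08 -0.  ] w 55.9 gf 0.0
```

Emit:
apply_moves(targets=[[0.3,0,0,0.02,0,0,0],[0.3,0,0,0.045,0,0,0],[0.3,0,0,0.058,0,0,0],[0.3,0,0,0.058,0,0,0],[-1,0,0,0.058,0,0,0],[-1,0,0,0.058,0,0,0],[-1,0,0,0.058,0,0,0],[-1,0,0,0.058,0,0,0],[-1,0,0,0.058,0,0,0],[-1,0,0,0.058,0,0,0],[-1,0,0,0.058,0,0,0]], newtons=25)

```text
t: 9.93
eef_pos: [0.5136, 0.0321, -0.0339]
tool_rot: [-3.141, 0.0, 1.829]
force: [-2.7, -0.2, 3.4]
gripper_width: 0.0181
gripper_force: 25.0
```

```bash
python3 - <<'E'
from h import *
st()
E
```

```text
t9.93 pos [513.6  32.1 -33.9] yaw 104.77 F [-2.7 -0.2  3.4] M [-0.15  0.43  0.04] w 18.1 gf 25.0
```

```bash
python3 - <<'E'
from h import *
pin=np.array([.676,-.183]);th=124.6
for D in(.145,): 
    p=pin+D*np.array([np.cos(np.radians(th)),np.sin(np.radians(th))]);print(p,row([*p,-.0139],th))
E
```

```text
[ 0.59366266 -0.06364523] (array([-113.,   53.,  -20.]), array([-1.000e-02,  0.000e+00, -1.983e+01]))
```

Emit:
apply_moves(targets=[[-1,0,0,-0.01,0,0,0],[-1,0,0,-0.02,0,0,0],[-1,-0.02,0.01,-0.02,0,0,-4],[-1,-0.045,0.021,-0.02,0,0,-8],[-1,-0.07,0.033,-0.02,0,0,-12],[-1,-0.095,0.044,-0.02,0,0,-16],[-1,-0.108,0.051,-0.02,0,0,-19],[-1,-0.113,0.053,-0.02,0,0,-19.8],[-1,-0.113,0.053,-0.02,0,0,-19.8],[-1,-0.113,0.053,-0.014,0,0,-19.8],[-1,-0.113,0.053,-0.014,0,0,-19.8]])

```text
t: 11.3
eef_pos: [0.5931, -0.0631, -0.0206]
tool_rot: [-3.141, -0.001, 2.174]
force: [-0.0, -0.6, -1.8]
gripper_width: 0.0174
gripper_force: 25.0
```

```bash
python3 - <<'E'
from h import *
import cv2
st()
b=cam("side")["img"][:,:,::-1];t=cam("top")["img"][:,:,::-1]
f=lambda i:cv2.resize(i,(400,400),interpolation=cv2.INTER_CUBIC)
cv2.imwrite("pics/c6.png",cv2.convertScaleAbs(np.hstack([f(b[140:240,230:330]),f(t[100:220,300:420])]),alpha=1.3))
E
```

```text
t11.30 pos [593.1 -63.1 -20.6] yaw 124.58 F [-0.  -0.6 -1.8] M [-0.04  0.01  0.03] w 17.4 gf 25.0
```

View pics/c6.png

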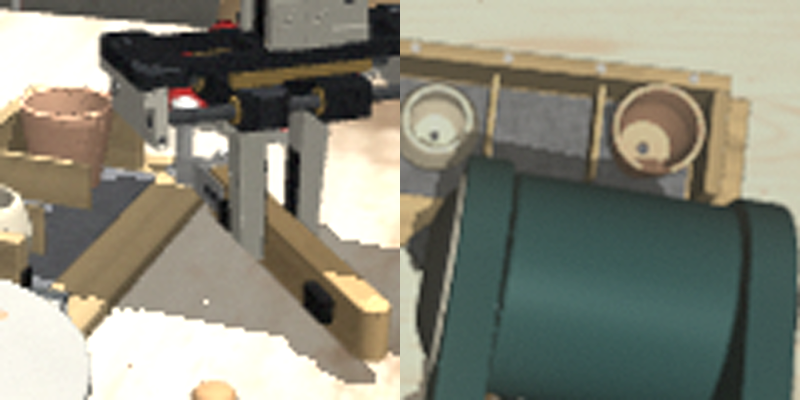

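The picture shows the bar held level and about 40° open, with the fork short of the pin. Now I'll advance along the bar.

Emit:
apply_moves(targets=[[-1,-0.01,0,0,0,0,0],[-1,-0.02,0,0,0,0,0],[-1,-0.026,0,0,0,0,0],[-1,-0.026,0,0,0,0,0]], newtons=15)

```text
t: 11.9
eef_pos: [0.6087, -0.0855, -0.0201]
tool_rot: [-3.141, -0.0, 2.174]
force: [-0.9, -0.2, -0.9]
gripper_width: 0.0182
gripper_force: 15.0
```

```bash
cat >> h.py <<'E'
def st2(s0=None):
    o=manip.observe(); st(); R=Ro.from_euler("xyz",o["tool_rot"])
    f=R.inv().apply(o["force"]); pin=np.array([.676,-.183])
    print("Ftool",np.round(f,1),"D %.1f"%(np.linalg.norm(o["eef_pos"][:2]-pin)*1e3))
E
python3 -c "
from h import *
st2()"
```

```text
t11.90 pos [608.7 -85.5 -20.1] yaw 124.53 F [-0.9 -0.2 -0.9] M [0.01 0.09 0.03] w 18.2 gf 15.0
Ftool [ 0.4 -0.8  0.9] D 118.5
```

Emit:
apply_moves(targets=[[-1,-0.001,0,0,0,0,0],[-1,-0.002,0,0,0,0,0],[-1,-0.003,0,0,0,0,0]])

```text
t: 12.28
eef_pos: [0.6102, -0.0874, -0.0199]
tool_rot: [3.142, 0.0, 2.174]
force: [-0.1, 0.2, -0.8]
gripper_width: 0.0177
gripper_force: 15.0
```

```bash
python3 -c "
from h import *
st2()"
```

```text
t12.28 pos [610.2 -87.4 -19.9] yaw 124.58 F [-0.1  0.2 -0.8] M [-0.07  0.03  0.05] w 17.7 gf 15.0
Ftool [0.3 0.1 0.8] D 116.0
```

Emit:
apply_moves(targets=[[-1,-0.001,0,0,0,0,0],[-1,-0.002,0,0,0,0,0],[-1,-0.003,0,0,0,0,0]])

```text
t: 12.65
eef_pos: [0.6119, -0.09, -0.0199]
tool_rot: [3.142, 0.0, 2.174]
force: [-0.2, 0.2, -2.1]
gripper_width: 0.0178
gripper_force: 15.0
```

```bash
python3 -c "
from h import *
st2()"
```

```text
t12.65 pos [611.9 -90.  -19.9] yaw 124.57 F [-0.2  0.2 -2.1] M [-0.06  0.01  0.  ] w 17.8 gf 15.0
Ftool [ 0.3 -0.1  2.1] D 112.9
```

Emit:
apply_moves(targets=[[-1,-0.001,0,0,0,0,0],[-1,-0.002,0,0,0,0,0],[-1,-0.003,0,0,0,0,0]])

```text
t: 13.02
eef_pos: [0.6136, -0.0925, -0.02]
tool_rot: [-3.142, -0.0, 2.174]
force: [-0.5, 0.5, -1.8]
gripper_width: 0.0179
gripper_force: 15.0
```

```bash
python3 -c "
from h import *
st2()"
```

```text
t13.03 pos [613.6 -92.5 -20. ] yaw 124.57 F [-0.5  0.5 -1.8] M [ 0.13  0.19 -0.09] w 17.9 gf 15.0
Ftool [ 0.7 -0.1  1.8] D 109.9
```

Emit:
apply_moves(targets=[[-1,-0.001,0,0,0,0,0],[-1,-0.002,0,0,0,0,0]])

```text
t: 13.28
eef_pos: [0.6141, -0.0936, -0.0203]
tool_rot: [-3.141, -0.002, 2.174]
force: [-6.0, 4.8, -1.9]
gripper_width: 0.0182
gripper_force: 15.1
```

```bash
python3 -c "
from h import *
st2()"
```

```text
t13.28 pos [614.1 -93.6 -20.3] yaw 124.56 F [-6.   4.8 -1.9] M [ 0.76  1.04 -0.3 ] w 18.2 gf 15.1
Ftool [ 7.3 -2.3  1.9] D 108.7
```

Emit:
apply_moves(targets=[[-1,0.0002,-0.0005,0,0,0,0],[-1,0.0002,-0.001,0,0,0,0]])

```text
t: 13.52
eef_pos: [0.6135, -0.0943, -0.0202]
tool_rot: [-3.141, -0.001, 2.174]
force: [-1.9, 1.1, -2.8]
gripper_width: 0.0177
gripper_force: 15.0
```

```bash
python3 -c "
from h import *
st2()"
```

```text
t13.53 pos [613.5 -94.3 -20.2] yaw 124.57 F [-1.9  1.1 -2.8] M [ 0.36  0.53 -0.09] w 17.7 gf 15.0
Ftool [ 2.  -1.   2.8] D 108.5
```

Emit:
apply_moves(targets=[[-1,-0.0005,-0.0003,0,0,0,0],[-1,-0.0005,-0.0005,0,0,0,0]])

```text
t: 13.78
eef_pos: [0.6132, -0.0946, -0.0202]
tool_rot: [-3.141, -0.001, 2.174]
force: [-5.3, 6.4, -2.1]
gripper_width: 0.0177
gripper_force: 15.0
```

```bash
python3 -c "
from h import *
st2()"
```

```text
t13.78 pos [613.2 -94.6 -20.2] yaw 124.58 F [-5.3  6.4 -2.1] M [ 1.04  0.72 -0.06] w 17.7 gf 15.0
Ftool [ 8.3 -0.7  2.1] D 108.4
```

The fork is seated on both prongs, with 8 N axial and about zero lateral force. I'll ease off slightly and start the swing in small arcs.

Emit:
apply_moves(targets=[[-1,0.0003,0,0,0,0,0],[-1,0.0002,0.00378,0,0,0,2],[-1,0,0.00756,0,0,0,4],[-1,-0.0003,0.01133,0,0,0,6],[-1,-0.0003,0.01133,0,0,0,6]])

```text
t: 14.4
eef_pos: [0.6231, -0.0887, -0.0201]
tool_rot: [-3.141, -0.001, 2.069]
force: [-3.8, 4.2, -2.0]
gripper_width: 0.0178
gripper_force: 15.0
```

```bash
python3 -c "
from h import *
st2()"
```

```text
t14.40 pos [623.1 -88.7 -20.1] yaw 118.57 F [-3.8  4.2 -2. ] M [ 0.7   0.64 -0.13] w 17.8 gf 15.0
Ftool [ 5.6 -1.4  2. ] D 108.2
```

Emit:
apply_moves(targets=[[-1,0,0.00378,0,0,0,2],[-1,-0.0002,0.00756,0,0,0,4],[-1,-0.0005,0.01133,0,0,0,6],[-1,-0.001,0.01509,0,0,0,8],[-1,-0.001,0.01509,0,0,0,8]])

```text
t: 15.02
eef_pos: [0.6368, -0.0824, -0.0201]
tool_rot: [-3.141, -0.001, 1.93]
force: [-3.4, 3.7, -2.1]
gripper_width: 0.0177
gripper_force: 15.0
```

```bash
python3 -c "
from h import *
st2()"
```

```text
t15.03 pos [636.8 -82.4 -20.1] yaw 110.60 F [-3.4  3.7 -2.1] M [ 0.63  0.64 -0.15] w 17.7 gf 15.0
Ftool [ 4.6 -1.9  2.1] D 108.0
```

Emit:
apply_moves(targets=[[-1,-0.0001,0.0036,0,0,0,2],[-1,-0.0003,0.0073,0,0,0,4],[-1,-0.0006,0.0111,0,0,0,6],[-1,-0.0011,0.0149,0,0,0,8],[-1,-0.0011,0.0149,0,0,0,8]])

```text
t: 15.65
eef_pos: [0.6512, -0.0782, -0.0201]
tool_rot: [-3.141, -0.001, 1.791]
force: [-3.1, 4.7, -1.8]
gripper_width: 0.018
gripper_force: 15.0
```

```bash
python3 -c "
from h import *
st2()"
```

```text
t15.65 pos [651.2 -78.2 -20.1] yaw 102.61 F [-3.1  4.7 -1.8] M [ 0.74  0.55 -0.18] w 18.0 gf 15.0
Ftool [ 5.3 -2.   1.8] D 107.7
```

Emit:
apply_moves(targets=[[-1,0,0.0036,0,0,0,2],[-1,-0.0002,0.0073,0,0,0,4],[-1,-0.0005,0.0111,0,0,0,6],[-1,-0.001,0.0149,0,0,0,8],[-1,-0.001,0.0149,0,0,0,8]])

```text
t: 16.27
eef_pos: [0.6662, -0.076, -0.02]
tool_rot: [3.142, -0.0, 1.65]
force: [-2.5, 4.5, -2.2]
gripper_width: 0.0179
gripper_force: 15.0
```

```bash
python3 -c "
from h import *
st2()"
```

```text
t16.27 pos [666.2 -76.  -20. ] yaw 94.55 F [-2.5  4.5 -2.2] M [ 0.8   0.48 -0.24] w 17.9 gf 15.0
Ftool [ 4.7 -2.1  2.2] D 107.4
```

Emit:
apply_moves(targets=[[-1,0,0.0019,0,0,0,1],[-1,-0.0001,0.0038,0,0,0,2],[-1,-0.0002,0.0056,0,0,0,3],[-1,-0.0003,0.0075,0,0,0,4]])

```text
t: 16.77
eef_pos: [0.6736, -0.0757, -0.02]
tool_rot: [3.141, -0.0, 1.58]
force: [-1.5, 5.5, -1.8]
gripper_width: 0.0179
gripper_force: 15.0
```

```bash
python3 -c "
from h import *
st2()"
```

```text
t16.77 pos [673.6 -75.7 -20. ] yaw 90.54 F [-1.5  5.5 -1.8] M [ 0.8   0.42 -0.17] w 17.9 gf 15.0
Ftool [ 5.5 -1.4  1.8] D 107.3
```

Emit:
apply_moves(targets=[[-1,0.0001,0.0019,0,0,0,1],[-1,0,0.0038,0,0,0,2]])

```text
t: 17.02
eef_pos: [0.6769, -0.0758, -0.02]
tool_rot: [-3.141, -0.0, 1.546]
force: [-4.9, 4.1, 0.4]
gripper_width: 0.0178
gripper_force: 15.0
```

```bash
python3 -c "
from h import *
st2()"
```

```text
t17.02 pos [676.9 -75.8 -20. ] yaw 88.55 F [-4.9  4.1  0.4] M [ 0.73  0.98 -0.02] w 17.8 gf 15.0
Ftool [ 4.  -5.  -0.4] D 107.2
```

Emit:
apply_moves(targets=[[-1,0,0.0011,0,0,0,0.6],[-1,0,0.0023,0,0,0,1.2]])

```text
t: 17.27
eef_pos: [0.6795, -0.0759, -0.02]
tool_rot: [-3.141, -0.0, 1.525]
force: [-3.4, 4.3, -1.6]
gripper_width: 0.018
gripper_force: 15.0
```

```bash
python3 -c "
from h import *
st2()"
```

```text
t17.27 pos [679.5 -75.9 -20. ] yaw 87.36 F [-3.4  4.3 -1.6] M [ 0.65  0.69 -0.16] w 18.0 gf 15.0
Ftool [ 4.1 -3.5  1.6] D 107.2
```

Emit:
apply_moves(targets=[[-1,0,0.0011,0,0,0,0.6],[-1,0,0.0023,0,0,0,1.2],[-1,-0.0001,0.0034,0,0,0,1.8]])

```text
t: 17.65
eef_pos: [0.6832, -0.0761, -0.0199]
tool_rot: [3.141, -0.0, 1.493]
force: [-0.6, 4.3, -3.1]
gripper_width: 0.0178
gripper_force: 15.0
```

```bash
python3 -c "
from h import *
st2()"
```

```text
t17.65 pos [683.2 -76.1 -19.9] yaw 85.54 F [-0.6  4.3 -3.1] M [ 0.71  0.14 -0.26] w 17.8 gf 15.0
Ftool [ 4.2 -0.9  3.1] D 107.1
```

Emit:
apply_moves(targets=[[-1,0,0.0009,0,0,0,0.5],[-1,0,0.0017,0,0,0,0.9]])

```text
t: 17.9
eef_pos: [0.6849, -0.0763, -0.0199]
tool_rot: [3.141, -0.0, 1.477]
force: [2.4, 4.2, -3.4]
gripper_width: 0.0176
gripper_force: 15.1
```

```bash
python3 -c "
from h import *
st2()"
```

```text
t17.90 pos [684.9 -76.3 -19.9] yaw 84.64 F [ 2.4  4.2 -3.4] M [ 0.81 -0.2  -0.26] w 17.6 gf 15.1
Ftool [4.4 2.  3.4] D 107.1
```

Emit:
apply_moves(targets=[[-1,0,0.0006,0,0,0,0.3],[-1,0,0.001,0,0,0,0.5]])

```text
t: 18.15
eef_pos: [0.685, -0.0763, -0.0199]
tool_rot: [-3.14, 0.0, 1.469]
force: [-8.3, 5.4, 1.9]
gripper_width: 0.0181
gripper_force: 15.0
```

```bash
python3 -c "
from h import *
st2()"
```

```text
t18.15 pos [685.  -76.3 -19.9] yaw 84.17 F [-8.3  5.4  1.9] M [ 0.89  1.52 -0.  ] w 18.1 gf 15.0
Ftool [ 4.5 -8.9 -1.9] D 107.1
```

Emit:
apply_moves(targets=[[-1,0,-0.0006,0,0,0,-0.2],[-1,0,-0.0006,0.0006,0,0,-0.2],[-1,0,-0.0006,0.0012,0,0,-0.2],[-1,0,-0.0006,0.0012,0,0,-0.2]])

```text
t: 18.65
eef_pos: [0.6851, -0.0763, -0.0202]
tool_rot: [3.142, 0.0, 1.473]
force: [-6.3, 5.1, 7.1]
gripper_width: 0.0179
gripper_force: 15.0
```

```bash
python3 -c "
from h import *
st2()"
```

```text
t18.65 pos [685.1 -76.3 -20.2] yaw 84.37 F [-6.3  5.1  7.1] M [ 0.9   1.21 -0.16] w 17.9 gf 15.0
Ftool [ 4.4 -6.8 -7.1] D 107.1
```

Emit:
apply_moves(targets=[[-1,0.0001,-0.0004,-0.0004,0,0,0],[-1,0.0001,-0.0004,-0.0004,0,0,0]])

```text
t: 18.9
eef_pos: [0.6851, -0.0764, -0.0201]
tool_rot: [3.141, 0.0, 1.472]
force: [-0.7, 3.6, 3.9]
gripper_width: 0.0179
gripper_force: 15.0
```

```bash
python3 -c "
from h import *
st2()"
```

```text
t18.90 pos [685.1 -76.4 -20.1] yaw 84.37 F [-0.7  3.6  3.9] M [ 0.61  0.24 -0.14] w 17.9 gf 15.0
Ftool [ 3.5 -1.  -3.9] D 107.0
```

Forces are low and the bar is home, so I'll open a little, then lift clear.

Emit:
apply_moves(targets=[[-0.4,0,0,0,0,0,0],[-0.4,0,0,0,0,0,0],[-0.4,0,0,0,0,0,0],[-0.4,0,0,-0.01,0,0,0],[-0.4,0,0,-0.04,0,0,0],[-0.4,0,0,-0.09,0,0,0],[-0.4,0,0,-0.14,0,0,0],[-0.4,0,-0.06,-0.14,0,0,0],[-0.4,0,-0.12,-0.14,0,0,0],[-0.4,0,-0.18,-0.14,0,0,0],[-0.4,0,-0.24,-0.14,0,0,0],[-0.4,0,-0.24,-0.14,0,0,0]])

```text
t: 20.4
eef_pos: [0.4437, -0.0524, 0.121]
tool_rot: [3.138, 0.0, 1.472]
force: [1.4, 0.2, 0.3]
gripper_width: 0.0277
gripper_force: 0.0
```

```bash
python3 - <<'E'
from h import *
import cv2
st()
b=cam("side")["img"][:,:,::-1];t=cam("top")["img"][:,:,::-1]
f=lambda i:cv2.resize(i,(400,400),interpolation=cv2.INTER_CUBIC)
cv2.imwrite("pics/c7.png",cv2.convertScaleAbs(np.hstack([f(b[140:240,190:290]),f(t[80:230,255:405])]),alpha=1.3))
E
```

```text
t20.40 pos [443.7 -52.4 121. ] yaw 84.36 F [1.4 0.2 0.3] M [-0.1   0.11  0.04] w 27.7 gf 0.0
```

View pics/c7.png

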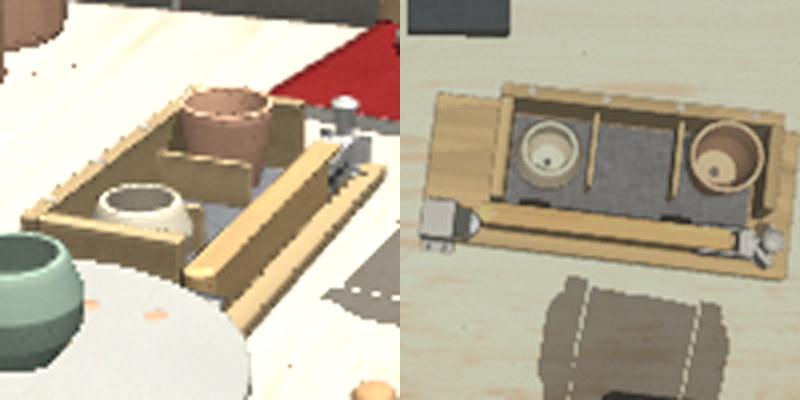

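The bar lies flat across the front. The fork is on the pin at (765,240), the round end is behind the roller at (478,215), and the pots are undisturbed.

```bash
python3 -c "
from plant import manip
print(manip.close_job())"
```

```text
the job is handed in; nothing more can be done
None
```

The keeper bar lies flat across the carrier front with its fork home on the pin and its round end snapped in behind the roller catch; wrist readings during the swing stayed under about 11 N, the pots were not disturbed, and the job was handed in at about 20 s.

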